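# Add a slotted weight to the easel's counterweight carrier

### The job

Add the large brass slotted disc to the easel's weight carrier: put it over the stem so that it lies flat on the black disc already there, with its slot facing the opposite way from the black disc's slot so that neither can slide off. Set it down gently, do not drop it, keep the black disc on the carrier, and leave the small steel disc where it lies.

Things in the scene. Friction and masses are not known exactly. Their poses are not given: they have to be found in the camera images.
- carrier: Weight carrier fixed to the table: round aluminium foot (96 mm across, 12 mm high) with a round seat (68 mm across) whose top is 30 mm above the table, and an upright steel stem 8 mm thick on its centre line, ending in a 10 mm ball whose top is 95 mm above the table. Origin on the stem's axis at table height, z up; it always stands upright. Its yaw has no meaning.
- black_disc: Black slotted disc, 66 mm across, 16 mm thick, about 0.3 kg, lying loose on the carrier's seat round the stem (its top 46 mm above the table). Origin at the centre of its underside, z up. Its slot, 24 mm wide, is open towards its own +x and ends 12 mm behind the centre, square.
- brass_disc: The disc to hang: brass, same shape as the black one (66 mm across, 16 mm thick, about 0.33 kg), flat and loose on the table. Origin at the centre of its underside, z up. Slot 24 mm wide, open towards its own +x, ending 12 mm behind the centre: 8 mm of play round a centred stem. Can be gripped by the rim, fingers closing along its y (66 mm).
- brass_slot (a point): Mouth of the brass disc's slot: on the rim line at the top face, 33 mm from its centre along its +x.
- small_disc: Bystander: smaller bright steel slotted disc, 48 mm across, 12 mm thick, flat on the table. Not wanted; leave it. Origin at the centre of its underside, slot towards its +x.
Not all that is in view belongs to the job. What is meant by the brass_disc is not blue, and is the smaller of those in its own colour.

How it is judged:
At the end, for the whole second after the job is handed in: The black disc lies on the carrier's seat (within 3 mm in height) and the brass disc flat on it (within 3 mm in height, tilt under about 6 degrees), both with their centres within 14 mm of the stem's axis, the brass slot within 35 degrees of opposite to the black slot, both at rest (horizontal distance between each of brass_disc, black_disc and carrier below 0.014 m and z of brass_disc in the frame of black_disc between 0.013 and 0.019 m and height (world z) of black_disc between 0.027 and 0.033 m and angle between brass_disc's own z axis and vertical below 0.1 rad and angle between the x axis of brass_disc and the x axis of black_disc, either way round below 0.61 rad and x of brass_slot in the frame of black_disc below 0 m and linear speed of each of brass_disc, black_disc below 0.02 m/s); the robot touches nothing.
It fails at once if the small steel disc is moved more than 30 mm (distance of small_disc from where it was at the start of the episode above 0.03 m).
It fails at once if the black disc is taken off the carrier (raised more than 15 mm or moved more than 40 mm aside) (height (world z) of black_disc above 0.045 m or horizontal distance between black_disc and carrier above 0.04 m).
It fails at once if the brass disc is dropped (falls free of the fingers by more than about 25 mm) (linear speed of brass_disc above 0.7 m/s and contact force between the fingers and brass_disc below 0.2 N).
It also fails if it takes over 38 s, if anything falls off the work surface, if the arm or the gripper's body presses on something with over 40 N, if the wrist force passes 120 N, or if a joint passes its speed limit or range.

### The arm

A 7-joint arm with a two-finger parallel gripper is mounted at the origin on the work surface. World frame = base frame: x ahead of the robot, y to its left, z up, the work surface at z = 0. Lengths are in m, angles in rad, forces in N, time in s.
With the tool pointing down it reaches from about 0.425 to 1.025 m from the base axis. Payload 9.4 kg.
Tool frame: the origin (TCP) lies at the very end of the fingers, on their centre line; the grasp point (between the pads) lies bot.grasp_offset behind it (bot.grasp_offset is the distance from the TCP to the grasp point, in m); z points along the fingers, y is the line along which they close (so a half turn about z gives the same grasp; the last joint's range is limited). The gripper opens to 93 mm and grips with 3 to 60 N. Pads are 15 mm wide; open, the fingers measure 128 mm over their backs; the gripper's body (75 mm by 188 mm) begins 65 mm behind the grasp point.
Start: joints at [1.193, 0.599, -0.003, 1.599, 0.002, 0.943, -0.08], TCP at [0.215, -0.692, 0.182] pointing down, gripper open.
Joint ranges: [-2.57, 2.57], [-0.35, 1.97], [-1.29, 1.29], [0.11, 2.56], [-1.05, 4.19], [0.11, 1.86], [-2.63, 2.63]. Speed limits (rad/s): [2.22, 2.22, 3.01, 3.01, 3.14, 3.14, 3.14].

### API

Orientations are given as a unit quaternion [x, y, z, w].
In Python, from bench import bot, imaging gives the robot as it stands.
- The arm moves only by the tool carry_out, never from a script. Its argument "deltas" is a list that holds one entry, the list of rows, each a list of 6 numbers: the shift along the tool's x, y, z in m, then the turn, a rotation vector about the tool's x, y, z in degrees. A call has 1 to 8 rows; each row shifts and turns the commanded pose from where the row before left it, along the tool's axes as they then stand; what a row does not reach is not made up. A row lasts 1/12 s, in which the tool goes at most 41.7 mm and 7.16 degrees, less where a joint would pass 70% of its speed; a pose out of reach is approached as far as the arm can. A call is refused whole if a number of a shift passes 0.0417 or a number of a turn 7.16, either way. A call with a gripper value outside its range is refused whole. "hand" is the closure, from -1 (fully open) to 1 (shut), set as the call begins (left out, the last holds). The fingers move at their own pace and stop on an object; "squeeze" is the grip in N (left out, the last holds). Time passes only in rows, so rows that do not move let the fingers close. It gives the time, the measured TCP pose, the force, the opening and the grip force at its end, in the units of the state.
- bot.get_state(): the state, without advancing time (a new reading comes with each control period).
- imaging.read_camera(name): name is "scene" or "top" or "wrist"; returns a dict with "pixels" (400x640x3 uint8, red, green, blue), "depth" (400x640 float32, m along the optical axis (not along the pixel's ray), 0 where there is no reading), "fovy" (degrees; the focal length in pixels is half the picture's height over the tangent of half this angle, whatever the lens; pixels are square), "cx", "cy" (the principal point, pixels), "distortion" ([k1, k2, p1, p2, k3] as OpenCV has them; the pictures are not rectified), "cam_to_world" (4x4, takes a point from camera to world coordinates). Camera axes: x right, y down, z forward; pixel columns grow to the right and rows downward; lengths in m; the calibration is good to about 2 mm. A picture is of the moment at which its call begins.
- bot.hand_in(): hands the job in; it is judged then, once.
The state is a dict: "time": time; "q": joint angles; "qd": joint speeds; "joint_efforts": joint torques, N m; "ee_pos": TCP position; "orientation": TCP orientation; "contact_force": force on the tool from outside, world axes, zero at the start; "ft_torque": the same for the moment, N m; "grip_width": opening from 0.0 (shut) to 1.0 (fully open); "finger_force": force on a finger pad.
Only numpy, scipy, OpenCV 4.12 (cv2) and the standard library are available. Lean on these libraries where they do the work, as an engineer would, in place of code of your own. Each camera call takes 0.05 s, during which the arm holds its last target. There are 200 camera calls.

## Working session

There is one attempt and no reset: what is moved stays moved. The work goes in short steps, Python scripts to look and compute and a tool call to move; the robot and the scene stay as the last step left them, time stands still between calls to the robot, and variables do not carry over. Pictures are saved under pics/ and viewed, at most 12 in all, crops included, and the job is handed in when it is done.

Besides the shell and the picture viewer there is one more tool, called after "Request:" as a command line: name --argument value ..., lists and objects as JSON in quotes. carry_out: Moves the arm, as the interface text tells. Its arguments: {"type":"object","properties":{"deltas":{"type":"array","items":{"type":"array","items":{"type":"array","items":{"type":"number"}}}},"hand":{"type":"number"},"squeeze":{"type":"number"}},"required":["deltas"]}

```bash
mkdir -p pics
cat > h.py <<'E'
import numpy as np, cv2
from bench import bot, imaging
def cam(n):
    c=imaging.read_camera(n); f=200/np.tan(np.radians(c["fovy"])/2)
    c["K"]=np.array([[f,0,c["cx"]],[0,f,c["cy"]],[0,0,1.]]); c["D"]=np.array(c["distortion"],float); c["T"]=np.array(c["cam_to_world"]); return c
def rays(c,uv):
    p=cv2.undistortPoints(np.array(uv,float).reshape(-1,1,2),c["K"],c["D"]).reshape(-1,2)
    return np.c_[p,np.ones(len(p))]@c["T"][:3,:3].T
def plane(c,uv,z):
    d=rays(c,uv); o=c["T"][:3,3]; return o+d*((z-o[2])/d[:,2])[:,None]
def save(n,im): cv2.imwrite(n,cv2.cvtColor(im,cv2.COLOR_RGB2BGR))
E
python3 - <<'E'
from h import *
s=bot.get_state(); print(s, bot.grasp_offset)
a=cam("top"); b=cam("scene")
print(a["T"],a["K"],a["D"]); print(b["T"])
save("pics/top.png",a["pixels"]); save("pics/scene.png",b["pixels"])
E
```

```text
{'time': 0.0, 'q': array([ 1.19328871,  0.60015696, -0.00256632,  1.60012445,  0.00181895,
        0.94291162, -0.07980267]), 'qd': array([-0.00056828, -0.00150914, -0.00045943,  0.00024258, -0.00020398,
        0.00067273, -0.00065222]), 'joint_efforts': array([ 1.36149242e-04, -7.65071368e+01,  1.49772238e+00, -2.52344584e+01,
       -5.23254345e-02,  1.68676389e-02,  1.90497194e-04]), 'ee_pos': array([ 0.21463363, -0.69192218,  0.18133864]), 'orientation': array([ 9.88703891e-01,  1.49879875e-01, -1.92547258e-04, -7.75563534e-04]), 'contact_force': array([-0.30607408,  0.26320084, -0.39037541]), 'ft_torque': array([ 0.00429725,  0.00197364, -0.00772808]), 'finger_force': 0.0, 'grip_width': 0.9997459634761932} 0.0188
[[ 0.01964465 -0.9967784   0.07776188  0.39902301]
 [-0.99877865 -0.02309173 -0.04368054  0.02873572]
 [ 0.04533547 -0.07680882 -0.99601461  0.93705024]
 [ 0.          0.          0.          1.        ]] [[458.36516648   0.         322.16097958]
 [  0.         458.36516648 194.06784437]
 [  0.           0.           1.        ]] [-0.03036085  0.          0.          0.          0.        ]
[[-0.72893489  0.52336742 -0.44129409  0.80925399]
 [ 0.68446764  0.54534552 -0.4838412   0.39497252]
 [-0.01256896 -0.65474026 -0.75574944  0.62455463]
 [ 0.          0.          0.          1.        ]]
```

View pics/top.png

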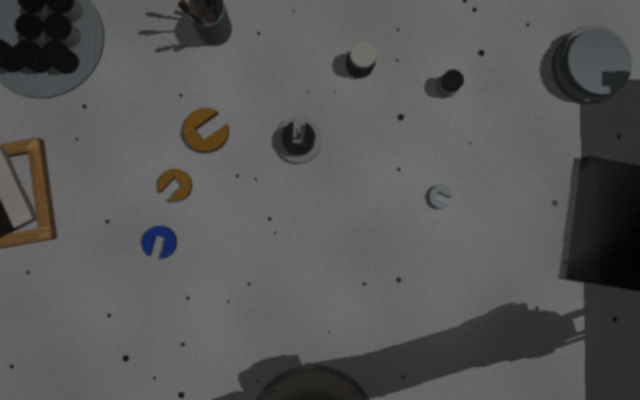

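View pics/scene.png

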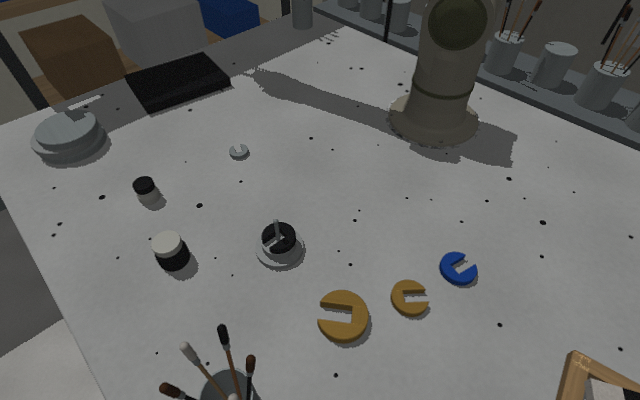

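The top view shows three slotted discs besides the carrier's: a large brass one at (205,130), a smaller brass one at (174,185) and a blue one at (159,242). The carrier with the black disc is at (298,138) and the small steel disc at (439,197). The brass disc meant is the one at (174,185): it is not blue, and it is the smaller of the two brass ones. I'll measure it and confirm in a crop.

Run:
```python
from h import *
a=cam("top"); hsv=cv2.cvtColor(a["pixels"],cv2.COLOR_RGB2HSV)
m=cv2.inRange(hsv,(12,120,60),(30,255,255))
for c in cv2.findContours(m,cv2.RETR_EXTERNAL,cv2.CHAIN_APPROX_NONE)[0]:
    if not 200<cv2.contourArea(c)<3000: continue
    P=plane(a,c[:,0,:],0.016)[:,:2]
    (x,y),r=cv2.minEnclosingCircle(P.astype(np.float32))
    # slot: mean of rim directions of disc points is opposite to the slot
    mm=np.zeros_like(m); cv2.drawContours(mm,[c],-1,255,-1); vu=np.argwhere(mm&m)
    cen=plane(a,vu[:,::-1],0.016)[:,:2].mean(0); d=np.array([x,y])-cen
    print(c.mean((0,1)),"centre",x,y,"diam",2*r,"slot deg",np.degrees(np.arctan2(d[1],d[0])),"reach",np.hypot(x,y))
print("carrier", plane(a,[[297,137]],0.046), plane(a,[[299,141]],0.012))
I=a["pixels"]
c1=cv2.resize(I[150:260,130:220],None,fx=4,fy=4,interpolation=cv2.INTER_CUBIC); c2=cv2.resize(I[105:175,265:330],None,fx=440/70,fy=440/70,interpolation=cv2.INTER_CUBIC)[:440]
save("pics/crop.png",cv2.convertScaleAbs(np.hstack([c1,c2]),alpha=1.5))
```

```text
[174.76271186 184.15254237] centre 0.48266908526420593 0.2847886383533478 diam 0.06599611788988113 slot deg 134.86949272337665 reach 0.5604230673383629
[ 30.2994012  195.10479042] centre 0.4608118236064911 0.5909333229064941 diam 0.22268205881118774 slot deg 80.09349474502926 reach 0.7493662181449406
[204.44171779 130.20858896] centre 0.5953904986381531 0.2272963523864746 diam 0.09008438140153885 slot deg -52.80002124316436 reach 0.6373017163610851
carrier [[0.5799969  0.04139753 0.046     ]] [[0.57874704 0.03760518 0.012     ]]
```

View pics/crop.png

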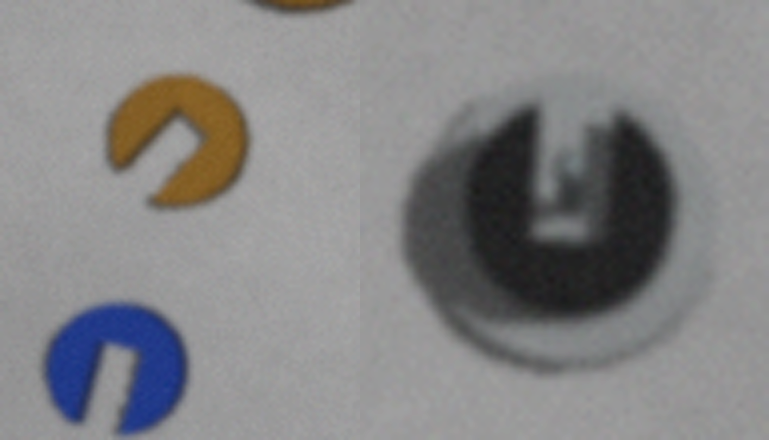

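The crop confirms it. The brass disc at (174,185) measures 66.0 mm across with its slot towards about 135°, while the other brass disc is 90 mm. The black disc's slot opens towards about +x (about -5°). I'm setting out past the carrier.

Request:
carry_out --deltas '[[[0.015, -0.014, 0, 0, 0, 0], [0.025, -0.023, 0, 0, 0, 0], [0.027, -0.025, 0, 0, 0, 0], [0.027, -0.025, 0, 0, 0, 0], [0.027, -0.025, 0, 0, 0, 0], [0.027, -0.025, 0, 0, 0, 0], [0.027, -0.025, 0, 0, 0, 0], [0.027, -0.025, 0, 0, 0, 0]]]' --hand -1 --squeeze 20

```text
time: 0.82
ee_pos: [0.3528, -0.4523, 0.1821]
orientation: [0.989, 0.15, -0.0, -0.0]
contact_force: [0.9, 0.6, -0.8]
grip_width: 0.999
finger_force: 0.0
```

Request:
carry_out --deltas '[[[0.027, -0.025, 0, 0, 0, 0], [0.027, -0.025, 0, 0, 0, 0], [0.027, -0.025, 0, 0, 0, 0], [0.027, -0.025, 0, 0, 0, 0], [0.027, -0.025, 0, 0, 0, 0], [0.027, -0.025, 0, 0, 0, 0], [0.027, -0.025, 0, 0, 0, 0], [0.027, -0.025, 0, 0, 0, 0]]]'

```text
time: 1.48
ee_pos: [0.4999, -0.1973, 0.1822]
orientation: [0.989, 0.15, -0.0, 0.0]
contact_force: [1.1, 0.3, 0.2]
grip_width: 1.001
finger_force: 0.0
```

Request:
carry_out --deltas '[[[0.027, -0.025, 0, 0, 0, 0], [0.027, -0.025, 0, 0, 0, 0], [0.015, -0.015, 0, 0, 0, 0], [0, -0.025, 0, 0, 0, 0], [0, -0.025, 0, 0, 0, 0], [0, -0.025, 0, 0, 0, 0], [0, -0.015, 0, 0, 0, 0], [0, 0, 0, 0, 0, 0]]]'

```text
time: 2.15
ee_pos: [0.5183, -0.0269, 0.1821]
orientation: [0.988, 0.152, -0.0, -0.001]
contact_force: [0.0, 0.8, -0.1]
grip_width: 1.0
finger_force: 0.0
```

Run:
```python
from h import *
s=bot.get_state(); print(s["ee_pos"],s["orientation"],s["q"],s["time"])
w=cam("wrist"); print(w["T"],w["K"]); save("pics/w1.png",w["pixels"])
```

```text
[ 0.51833357 -0.02693983  0.18212918] [ 9.88358918e-01  1.52138524e-01 -3.20308630e-04 -6.45456957e-04] [ 0.00783833  0.35619451 -0.08537359  2.06294133  0.04299791  0.72484929
 -1.36975158] 2.15
[[ 0.30043212 -0.90999924 -0.28573052  0.59803389]
 [-0.95380116 -0.28725332 -0.08802772 -0.00153166]
 [-0.00197188  0.29897645 -0.95425845  0.38371057]
 [ 0.          0.          0.          1.        ]] [[335.40304161   0.         319.59907548]
 [  0.         335.40304161 198.82006242]
 [  0.           0.           1.        ]]
```

View pics/w1.png

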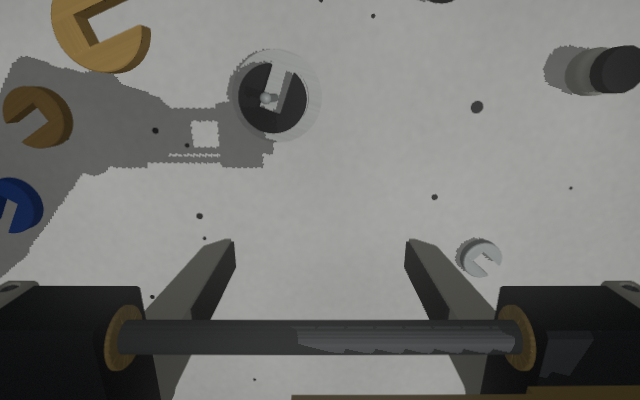

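The wrist view shows the carrier at about (273,98) with the stem's ball at (267,98) and the black slot opening up and to the right, the brass disc at (37,117), and the small steel disc at (480,258). I'll measure these from here.

Run:
```python
from h import *
w=cam("wrist"); hsv=cv2.cvtColor(w["pixels"],cv2.COLOR_RGB2HSV)
def disc(m,z,name):
    c=max(cv2.findContours(m,cv2.RETR_EXTERNAL,cv2.CHAIN_APPROX_NONE)[0],key=cv2.contourArea)
    mm=np.zeros_like(m); cv2.drawContours(mm,[c],-1,255,-1); mm&=m
    P=plane(w,c[:,0,:],z)[:,:2]; (x,y),r=cv2.minEnclosingCircle(P.astype(np.float32))
    cen=plane(w,np.argwhere(mm)[:,::-1],z)[:,:2].mean(0); d=np.array([x,y])-cen
    print(name,c.mean((0,1)),"centre",x,y,"diam",2*r,"slot",np.degrees(np.arctan2(d[1],d[0])),"offs",np.hypot(*d))
roi=lambda x0,x1,y0,y1:cv2.rectangle(np.zeros((400,640),np.uint8),(x0,y0),(x1,y1),255,-1)
disc((cv2.inRange(hsv,(0,0,0),(180,255,70)))&roi(225,325,45,145),.046,"black")
disc(cv2.inRange(hsv,(10,100,40),(30,255,255))&roi(0,80,80,160),.016,"brass")
for uv,z in (([267,98],.09),([283,98],.012)): print(uv,plane(w,[uv],z))
g=w["pixels"][40:150,220:330]; save("pics/w1c.png",cv2.convertScaleAbs(cv2.resize(g,None,fx=5,fy=5,interpolation=cv2.INTER_CUBIC),alpha=1.2))
```

```text
black [269.32129964  98.58844765] centre 0.5797828435897827 0.04187054932117462 diam 0.06615146994590759 slot -14.753515939788583 offs 0.003366705971589182
brass [ 35.46473029 116.91701245] centre 0.4846046268939972 0.2821022868156433 diam 0.07437939196825027 slot 147.85444948414377 offs 0.004096150126924984
[267, 98] [[0.58223282 0.03799561 0.09      ]]
[283, 98] [[0.58295821 0.03276268 0.012     ]]
```

View pics/w1c.png

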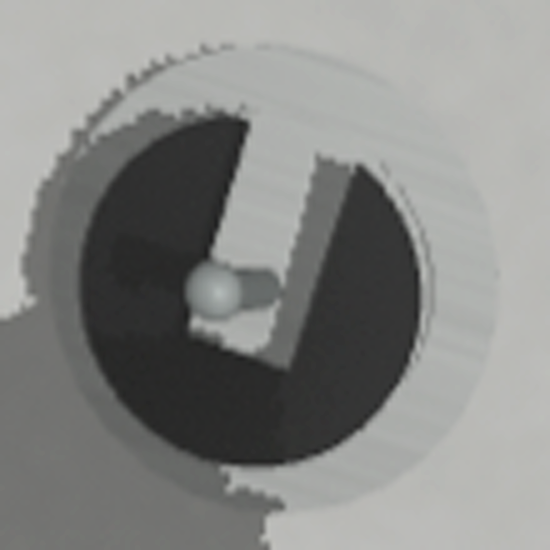

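The crop shows the ball at (214,290), i.e. pixel (262.8,98), and the slot's right edge running from (355,165) to (290,370). The foot's rim is centred near (272,280), i.e. (274.4,96).

Run:
```python
from h import *
w=cam("wrist"); o=lambda u,v:[220+(u+.5)/5-.5,40+(v+.5)/5-.5]
print("ball",plane(w,[o(214,290)],.09),"foot",plane(w,[o(272,280)],.012),"stem low",plane(w,[o(275,287)],.035))
for a,b in (((290,370),(355,165)),((212,255),(250,122)),((290,370),(190,332))):
    p=plane(w,[o(*a),o(*b)],.046); d=p[1]-p[0]; print(np.degrees(np.arctan2(d[1],d[0])),np.hypot(*d[:2]))
```

```text
ball [[0.58193995 0.04022946 0.09      ]] foot [[0.58303719 0.04095434 0.012     ]] stem low [[0.58290978 0.03720095 0.035     ]]
-2.6500034687159917 0.04009468324898184
-1.983403078987056 0.02524283015996905
86.73209762099857 0.020500636593825356
```

Request:
carry_out --deltas '[[[0, -0.02, 0, 0, 0, -7], [0, -0.02, 0, 0, 0, -7], [0, 0, 0, 0, 0, -7], [0, 0, 0, 0, 0, -7], [0, 0, 0, 0, 0, -7], [0, 0, 0, 0, 0, -7], [0, 0, 0, 0, 0, -7], [0, 0, 0, 0, 0, -7]]]'

```text
time: 2.97
ee_pos: [0.5056, 0.0053, 0.1821]
orientation: [0.802, 0.598, -0.0, 0.0]
contact_force: [0.5, 0.1, 0.6]
grip_width: 0.998
finger_force: 0.0
```

Request:
carry_out --deltas '[[[0, 0, 0, 0, 0, -7], [0, 0, 0, 0, 0, -7], [0, 0, 0, 0, 0, -7], [0, 0, 0, 0, 0, -7], [0, 0, 0, 0, 0, -7], [0, 0, 0, 0, 0, -7], [0, 0, 0, 0, 0, -7], [0, 0, 0, 0, 0, -7]]]'

```text
time: 3.63
ee_pos: [0.5056, 0.0052, 0.1821]
orientation: [0.427, 0.904, -0.0, 0.0]
contact_force: [0.3, 0.1, 0.0]
grip_width: 0.997
finger_force: 0.0
```

Request:
carry_out --deltas '[[[0.02, 0.014, 0, 0, 0, 0], [0.034, 0.0235, 0, 0, 0, 0], [0.034, 0.0235, 0.01, 0, 0, 0], [0.034, 0.0235, 0.01, 0, 0, 0], [0.034, 0.0235, 0.01, 0, 0, 0], [0.034, 0.0235, 0.01, 0, 0, 0], [0.025, 0.0175, 0.01, 0, 0, 0], [0.0156, 0.0112, 0, 0, 0, -5.6]]]'

```text
time: 4.3
ee_pos: [0.4832, 0.2861, 0.1314]
orientation: [0.384, 0.923, -0.0, -0.001]
contact_force: [0.2, -0.8, -0.2]
grip_width: 0.999
finger_force: 0.0
```

Request:
carry_out --deltas '[[[0, 0, 0, 0, 0, 0], [0, 0, 0, 0, 0, 0]]]'

```text
time: 4.47
ee_pos: [0.4842, 0.2833, 0.1325]
orientation: [0.384, 0.923, -0.0, -0.0]
contact_force: [0.0, -0.3, -0.4]
grip_width: 1.003
finger_force: 0.0
```

Run:
```python
from h import *
s=bot.get_state(); print(s["ee_pos"],s["orientation"],s["q"],s["time"]); o=s["orientation"]; print("yaw x",np.degrees(2*np.arctan2(o[1],o[0])))
w=cam("wrist"); hsv=cv2.cvtColor(w["pixels"],cv2.COLOR_RGB2HSV)
m=cv2.inRange(hsv,(10,100,30),(30,255,255))
for c in cv2.findContours(m,cv2.RETR_EXTERNAL,cv2.CHAIN_APPROX_NONE)[0]:
    if cv2.contourArea(c)>800:
        P=plane(w,c[:,0,:],.016)[:,:2]; (x,y),r=cv2.minEnclosingCircle(P.astype(np.float32)); print(c.mean((0,1)),x,y,2*r)
save("pics/w2.png",w["pixels"])
```

```text
[0.4841502  0.28332777 0.13246856] [ 3.84365885e-01  9.23180761e-01 -2.38000065e-04 -3.04657965e-04] [-0.22264042  0.52551214 -0.58387808  2.00078186  0.42367952  0.73669317
 -0.28273146] 4.4667
yaw x 134.79123788240116
[550.3238342  393.90673575] 0.875480592250824 0.2890835702419281 0.2296181172132492
[120.515 335.21 ] 0.45436200499534607 -0.008603470399975777 0.09580867737531662
[518.11682243 333.5       ] 0.7754936218261719 0.3122328519821167 0.09872782230377197
[356.5704698  285.95973154] 0.5960628390312195 0.22857768833637238 0.0902077704668045
[321.35849057 178.92830189] 0.48132601380348206 0.28865936398506165 0.0649527758359909
```

View pics/w2.png

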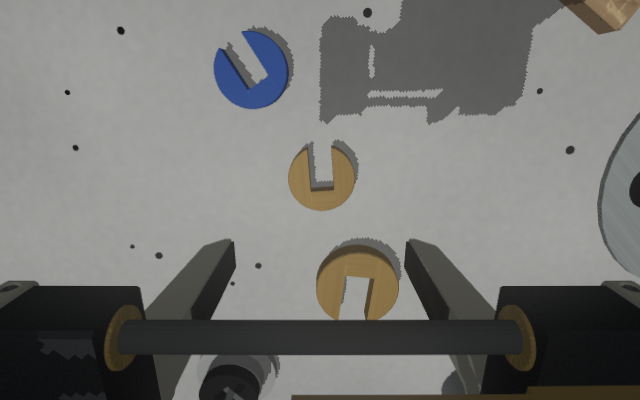

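The view shows the brass disc at (321,179) between the fingers with its slot pointing straight up the picture, so it is aligned with the tool. I'll centre over it and go down.

Request:
carry_out --deltas '[[[0.004, 0.001, 0.012, 0, 0, 0], [0, 0, 0.02, 0, 0, 0], [0, 0, 0.02, 0, 0, 0], [0, 0, 0.02, 0, 0, 0], [0, 0, 0.02, 0, 0, 0], [0, 0, 0.018, 0, 0, 0], [0, 0, 0.01, 0, 0, 0], [0, 0, 0.005, 0, 0, 0]]]'

```text
time: 5.18
ee_pos: [0.4812, 0.2853, 0.0064]
orientation: [0.385, 0.923, -0.001, -0.0]
contact_force: [0.3, 0.3, 0.4]
grip_width: 0.998
finger_force: 0.0
```

Request:
carry_out --deltas '[[[0, 0, 0, 0, 0, 0], [0, 0, 0, 0, 0, 0]]]'

```text
time: 5.35
ee_pos: [0.4818, 0.2867, 0.0083]
orientation: [0.384, 0.923, 0.0, 0.0]
contact_force: [-0.6, 0.4, 0.0]
grip_width: 1.0
finger_force: 0.0
```

Down 5 mm more and close.

Request:
carry_out --deltas '[[[0, 0, 0.005, 0, 0, 0], [0, 0, 0, 0, 0, 0]]]'

```text
time: 5.52
ee_pos: [0.4819, 0.287, 0.0032]
orientation: [0.384, 0.923, 0.0, 0.0]
contact_force: [-0.7, 0.7, 0.2]
grip_width: 1.001
finger_force: 0.0
```

Request:
carry_out --deltas '[[[0, 0, 0, 0, 0, 0], [0, 0, 0, 0, 0, 0], [0, 0, 0, 0, 0, 0], [0, 0, 0, 0, 0, 0], [0, 0, 0, 0, 0, 0], [0, 0, 0, 0, 0, 0], [0, 0, 0, 0, 0, 0], [0, 0, 0, 0, 0, 0]]]' --hand 1 --squeeze 30

```text
time: 6.18
ee_pos: [0.4816, 0.287, 0.003]
orientation: [0.384, 0.923, -0.0, -0.0]
contact_force: [0.3, 0.8, -0.1]
grip_width: 0.474
finger_force: 0.0
```

Run:
```python
from h import *
s=bot.get_state(); print(s["grip_width"],s["finger_force"],s["contact_force"])
w=cam("wrist"); save("pics/w3.png",w["pixels"])
```

```text
0.47399708771076343 0.0 [ 0.25265138  0.76993825 -0.13497148]
```

View pics/w3.png

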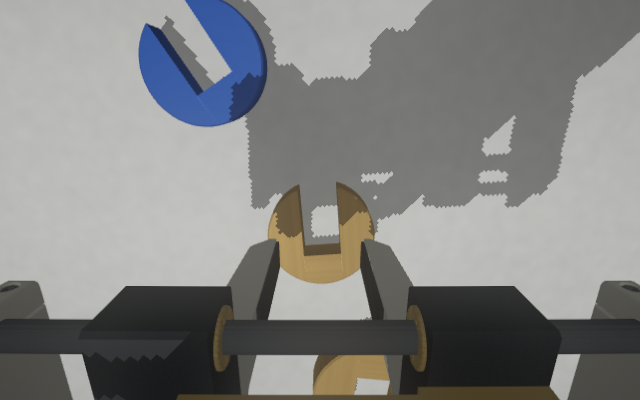

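The view shows the fingers closed behind the disc's middle. The disc, now at about (320,232), sits further along tool +x. I'll measure it.

```bash
cat > brass.py <<'E'
from h import *
def run(zs=(.016,),r0=0.06,n="wrist"):
    w=cam(n); s=bot.get_state(); o=s["orientation"]; p=s["ee_pos"]; yaw=2*np.arctan2(o[1],o[0])
    m=cv2.inRange(cv2.cvtColor(w["pixels"],cv2.COLOR_RGB2HSV),(10,100,20),(30,255,255))
    for c in cv2.findContours(m,cv2.RETR_EXTERNAL,cv2.CHAIN_APPROX_NONE)[0]:
        if cv2.contourArea(c)<500: continue
        for z in zs:
            P=plane(w,c[:,0,:],z)[:,:2]; (x,y),r=cv2.minEnclosingCircle(P.astype(np.float32))
            d=np.array([x,y])-p[:2]; print(c.mean((0,1)),z,x,y,"diam",2*r,"tool xy",d@[np.cos(yaw),np.sin(yaw)],d@[np.sin(yaw),-np.cos(yaw)])
    print(p,np.degrees(yaw),s["grip_width"],s["finger_force"],s["time"]); return w,m
if __name__=="__main__": run()
E
python3 brass.py
```

```text
[451.75879397 394.29396985] 0.016 0.6400961875915527 0.26573866605758667 diam 0.1417100578546524 tool xy -0.12688913692050624 0.09743813362118868
[343.03056769 372.73799127] 0.016 0.5685935616493225 0.22513720393180847 diam 0.056023743003606796 tool xy -0.1052640577230671 0.018106801897272807
[321.38377193 232.30482456] 0.016 0.48063504695892334 0.2898540794849396 diam 0.06729312241077423 tool xy 0.0026466098431901053 0.0013657710656498837
[0.48153267 0.28701434 0.00298791] 134.83718615702588 0.38997656734959274 0.0 6.2833
```

Request:
carry_out --deltas '[[[0, 0, 0, 0, 0, 0], [0, 0, 0, 0, 0, 0], [0, 0, 0, 0, 0, 0]]]'

```text
time: 6.53
ee_pos: [0.4816, 0.287, 0.003]
orientation: [0.384, 0.923, 0.0, -0.0]
contact_force: [-0.6, 0.2, -0.2]
grip_width: 0.174
finger_force: 0.0
```

```bash
python3 brass.py | tail -2
```

```text
[353.4301676  217.68715084] 0.016 0.4886055588722229 0.3101033568382263 diam 0.04932800307869911 tool xy 0.01141132968370705 0.021258043609850327
[0.4815766  0.2870227  0.00299733] 134.83553291174044 0.13072731746734628 0.0 6.5833
```

Run:
```python
from h import *
s=bot.get_state(); o=s["orientation"]; p=s["ee_pos"]; yaw=2*np.arctan2(o[1],o[0])
w=cam("wrist"); save("pics/w4.png",w["pixels"]); D=w["depth"]
vu=np.argwhere(D>0); r=rays(w,vu[:,::-1]); P=w["T"][:3,3]+r*D[D>0][:,None]
d=P[:,:2]-p[:2]; X=d@[np.cos(yaw),np.sin(yaw)]; Y=d@[np.sin(yaw),-np.cos(yaw)]
Z=np.zeros((400,640)); XX=Z.copy(); YY=Z.copy(); Z[D>0]=P[:,2]; XX[D>0]=X; YY[D>0]=Y
for v in range(200,300,12): print(v,[(int(Z[v,u]*1e3),int(XX[v,u]*1e3),int(YY[v,u]*1e3)) for u in range(270,376,15)])
```

```text
200 [(-1, 18, -31), (14, 23, -20), (1, 20, -12), (0, 19, -2), (0, 19, 6), (14, 24, 15), (13, 23, 24), (-1, 18, 36)]
212 [(-2, 10, -32), (14, 16, -20), (9, 14, -11), (0, 11, -2), (0, 11, 7), (15, 16, 15), (14, 16, 24), (-1, 10, 36)]
224 [(13, 8, -29), (15, 8, -20), (14, 8, -11), (-1, 2, -2), (0, 3, 7), (15, 9, 15), (15, 9, 24), (0, 2, 36)]
236 [(14, 0, -30), (15, 1, -20), (14, 0, -11), (0, -5, -2), (-1, -6, 7), (15, 1, 15), (14, 0, 25), (0, -5, 37)]
248 [(15, -7, -30), (50, 9, -17), (50, 9, -9), (6, -11, -2), (7, -10, 7), (51, 10, 13), (15, -6, 25), (-1, -15, 37)]
260 [(-1, -24, -33), (63, 9, -15), (63, 10, -8), (15, -15, -2), (14, -15, 6), (63, 10, 12), (63, 10, 19), (0, -23, 37)]
272 [(73, 9, -21), (74, 9, -14), (73, 9, -8), (15, -23, -2), (15, -23, 6), (75, 10, 11), (73, 9, 17), (-1, -32, 38)]
284 [(84, 9, -20), (83, 9, -14), (84, 9, -7), (0, -42, -2), (0, -42, 7), (85, 10, 10), (84, 9, 16), (-1, -42, 39)]
296 [(132, 35, -12), (132, 36, -8), (90, 8, -7), (-1, -52, -2), (0, -51, 7), (92, 9, 10), (131, 35, 10), (132, 36, 13)]
```

View pics/w4.png

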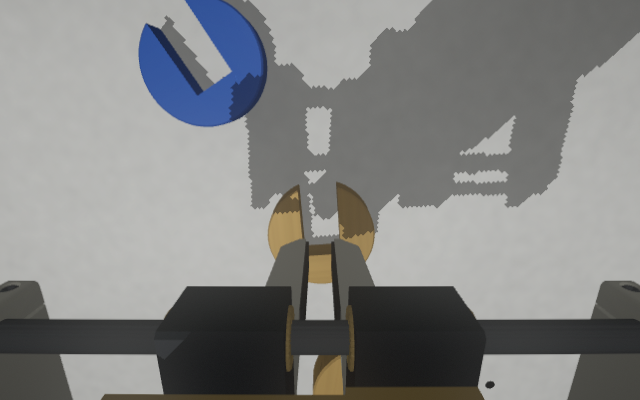

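The picture and the depth show that the fingers closed above the disc without touching it. The real fingertips are at z of about 45 mm while the reported TCP z is 3 mm, so the TCP reading is about 40 mm low. The brass disc hasn't moved. I'll open and measure the tip height.

Request:
carry_out --deltas '[[[0, 0, 0, 0, 0, 0], [0, 0, 0, 0, 0, 0], [0, 0, 0, 0, 0, 0], [0, 0, 0, 0, 0, 0], [0, 0, 0, 0, 0, 0], [0, 0, 0, 0, 0, 0], [0, 0, 0, 0, 0, 0], [0, 0, 0, 0, 0, 0]]]' --hand -1

```text
time: 7.3
ee_pos: [0.4815, 0.287, 0.003]
orientation: [0.384, 0.923, -0.0, -0.0]
contact_force: [-0.5, 1.2, 0.1]
grip_width: 0.614
finger_force: 0.0
```

Request:
carry_out --deltas '[[[0, 0, 0, 0, 0, 0], [0, 0, 0, 0, 0, 0], [0, 0, 0, 0, 0, 0], [0, 0, 0, 0, 0, 0], [0, 0, 0, 0, 0, 0], [0, 0, 0, 0, 0, 0]]]'

```text
time: 7.8
ee_pos: [0.4816, 0.287, 0.003]
orientation: [0.384, 0.923, 0.0, -0.0]
contact_force: [-0.5, 0.3, 0.0]
grip_width: 0.991
finger_force: 0.0
```

```bash
cat > tip.py <<'E'
from h import *
s=bot.get_state(); o=s["orientation"]; p=s["ee_pos"]; yaw=2*np.arctan2(o[1],o[0])
w=cam("wrist"); D=w["depth"]; vu=np.argwhere(D>0); P=w["T"][:3,3]+rays(w,vu[:,::-1])*D[D>0][:,None]
d=P[:,:2]-p[:2]; X=d@[np.cos(yaw),np.sin(yaw)]; Y=d@[np.sin(yaw),-np.cos(yaw)]; Z=P[:,2]
for sg in (-1,1):
    k=(X>3)&(X<13)&(Y*sg>38)&(Y*sg<75)&(Z>.022)&(Z<.1)
    print(sg,"n",k.sum(),"tip z",np.percentile(Z[k],[0,1,3,10]),"X",np.median(X[k]),"Y inner/outer",np.percentile(Y[k],[1,99]))
    print("   all: Zmin by 1mm bins",np.histogram(Z[k],bins=np.arange(.02,.07,.004))[0])
print(p,s["grip_width"],s["time"],s["contact_force"])
E
python3 tip.py
```

```text
Traceback (most recent call last):
  File "tip.py", line 7, in <module>
    print(sg,"n",k.sum(),"tip z",np.percentile(Z[k],[0,1,3,10]),"X",np.median(X[k]),"Y inner/outer",np.percentile(Y[k],[1,99]))
                                 ~~~~~~~~~~~~~^^^^^^^^^^^^^^^^^
IndexError: index -1 is out of bounds for axis 0 with size 0
```

```bash
sed -i 's/(Y\*sg>38)&(Y\*sg<75)/(Y*sg>15)\&(Y*sg<90)/; s/X>3)&(X<13)/X>-15)\&(X<20)/; s/    print(sg/    if not k.any(): continue\n    print(sg/' tip.py; python3 tip.py
```

```text
[0.48155212 0.28698279 0.00298892] 0.9989167041452123 7.85 [-0.11873894  0.44771183 -0.593543  ]
```

```bash
sed -i 's/Y\*sg>15)&(Y\*sg<90)/Y*sg>.025)\&(Y*sg<.09)/; s/X>-15)&(X<20)/X>-.015)\&(X<.02)/' tip.py; python3 tip.py
```

```text
-1 n 3786 tip z [0.03771458 0.04009182 0.04293226 0.05030638] X 0.009410174012997544 Y inner/outer [-0.06179362 -0.04586799]
   all: Zmin by 1mm bins [  0   0   0   0  37 106 150 147 188 188 207 219]
1 n 3786 tip z [0.03778166 0.04014316 0.04305028 0.05019361] X 0.00939829313488122 Y inner/outer [0.04640953 0.06252946]
   all: Zmin by 1mm bins [  0   0   0   0  32 107 145 171 175 192 207 214]
[0.48156291 0.28699857 0.0030017 ] 0.9968114603327786 7.9 [-0.03902664  0.98851405 -0.37911227]
```

The fingertips are at z = 38 mm, the same on both sides, so the tool really ends 35 mm above the reported TCP. I'll go down in two stages and watch the force.

Request:
carry_out --deltas '[[[0.001, 0.001, 0.008, 0, 0, 0], [0, 0, 0.01, 0, 0, 0], [0, 0, 0.007, 0, 0, 0], [0, 0, 0.003, 0, 0, 0], [0, 0, 0, 0, 0, 0]]]'

```text
time: 8.37
ee_pos: [0.4808, 0.2881, -0.0263]
orientation: [0.384, 0.923, -0.001, -0.001]
contact_force: [-1.7, 0.1, -0.1]
grip_width: 1.0
finger_force: 0.0
```

Request:
carry_out --deltas '[[[0, 0, 0.003, 0, 0, 0], [0, 0, 0.002, 0, 0, 0], [0, 0, 0, 0, 0, 0]]]'

```text
time: 8.62
ee_pos: [0.4815, 0.2884, -0.0303]
orientation: [0.384, 0.923, -0.0, -0.0]
contact_force: [-0.5, 0.1, 0.5]
grip_width: 1.001
finger_force: 0.0
```

```bash
sed -i 's/(Z>.022)/(Z>.0025)/; s/np.arange(.02,.07,.004)/np.arange(0,.03,.002)/; s/X>-.015/X>.004/; s/X<.02/X<.014/; s/Y\*sg>.025/Y*sg>.04/; s/Y\*sg<.09/Y*sg<.065/' tip.py; python3 tip.py; python3 brass.py|tail -2
```

```text
-1 n 4137 tip z [0.00407442 0.00816563 0.01221325 0.02168987] X 0.009611778862854628 Y inner/outer [-0.06191582 -0.04600751]
   all: Zmin by 1mm bins [ 0  0  7 28 40 42 60 56 62 69 63 60 74 76]
1 n 4134 tip z [0.00465558 0.00828316 0.01235052 0.02169072] X 0.009582530912723965 Y inner/outer [0.04660301 0.06266402]
   all: Zmin by 1mm bins [ 0  0  7 31 37 44 55 59 66 62 63 67 67 78]
[ 0.48147742  0.28838588 -0.03026657] 1.0009641137590792 8.6167 [-0.47832181  0.1320055   0.46997184]
[319.54826255 254.70656371] 0.016 0.4802742600440979 0.2902837097644806 diam 0.06816113740205765 tool xy 0.00225411558355137 0.0003367999764742501
[ 0.48162464  0.2884477  -0.02990999] 134.8323052302666 0.9963422060735465 0.0 8.7167
```

Request:
carry_out --deltas '[[[0, 0, 0.001, 0, 0, 0], [0, 0, 0, 0, 0, 0], [0, 0, 0, 0, 0, 0], [0, 0, 0, 0, 0, 0], [0, 0, 0, 0, 0, 0], [0, 0, 0, 0, 0, 0], [0, 0, 0, 0, 0, 0], [0, 0, 0, 0, 0, 0]]]' --hand 1 --squeeze 30

```text
time: 9.38
ee_pos: [0.4816, 0.2884, -0.0309]
orientation: [0.384, 0.923, -0.0, 0.0]
contact_force: [0.7, -1.5, 1.8]
grip_width: 0.699
finger_force: 30.0
```

Gripped at 65 mm and 30 N. Lifting.

Request:
carry_out --deltas '[[[0, 0, -0.004, 0, 0, 0], [0, 0, -0.01, 0, 0, 0], [0, 0, -0.02, 0, 0, 0], [0, 0, -0.02, 0, 0, 0], [0, 0, -0.025, 0, 0, 0], [0, 0, -0.025, 0, 0, 0], [0, 0, -0.016, 0, 0, 0], [0, 0, -0.005, 0, 0, 0]]]'

```text
time: 10.05
ee_pos: [0.4824, 0.289, 0.0971]
orientation: [0.384, 0.923, 0.001, 0.001]
contact_force: [1.3, 0.9, -3.0]
grip_width: 0.698
finger_force: 30.0
```

Request:
carry_out --deltas '[[[0, 0, 0, 0, 0, -3], [0, 0, 0, 0, 0, -6], [0, 0, 0, 0, 0, -7], [0, 0, 0, 0, 0, -7], [0, 0, 0, 0, 0, -7], [0, 0, 0, 0, 0, -7], [0, 0, 0, 0, 0, -5], [0, 0, 0, 0, 0, 0]]]'

```text
time: 10.72
ee_pos: [0.4812, 0.2877, 0.0933]
orientation: [0.026, 1.0, -0.0, -0.001]
contact_force: [0.1, 0.2, -3.0]
grip_width: 0.698
finger_force: 30.0
```

Run:
```python
import brass
from h import *
w,m=brass.run((.137,.141,.145)); save("pics/w5.png",w["pixels"]); print(bot.get_state()["q"])
t=cam("top"); save("pics/t5.png",t["pixels"])
```

```text
[519.94034091 393.58806818] 0.137 0.580305814743042 0.40676349401474 diam 0.10682991147041321 tool xy -0.09214134005516038 0.12435429736528157
[519.94034091 393.58806818] 0.141 0.575690507888794 0.403877317905426 diam 0.10413158684968948 tool xy -0.08769844613355615 0.12120917995980754
[519.94034091 393.58806818] 0.145 0.5710752606391907 0.40099120140075684 diam 0.10143323987722397 tool xy -0.0832556083142793 0.11806412546662336
[177.37142857 336.58857143] 0.137 0.527743399143219 0.20506851375102997 diam 0.043783850967884064 tool xy -0.05118680915394491 -0.08001399517524017
[177.37142857 336.58857143] 0.141 0.5244581699371338 0.20728623867034912 diam 0.04268091171979904 tool xy -0.0477802548357935 -0.07798756421619708
[177.37142857 336.58857143] 0.145 0.5211730599403381 0.2095041126012802 diam 0.041578032076358795 tool xy -0.044373811019806295 -0.07596097767891993
[461.17486339 335.00546448] 0.137 0.5349843502044678 0.3653058409690857 diam 0.046407636255025864 tool xy -0.049262201062399334 0.08037530711749885
[461.17486339 335.00546448] 0.141 0.5315159559249878 0.36346879601478577 di
[... 152 characters left out ...]
.044069044291973114 tool xy -0.04254662693072482 0.076310945390219
[314.95072993 269.71350365] 0.137 0.4859153926372528 0.2820751667022705 diam 0.079499751329422 tool xy -0.005028018826407719 -0.0055225674636275365
[314.95072993 269.71350365] 0.141 0.48368871212005615 0.2823442816734314 diam 0.07749300450086594 tool xy -0.0027896010536241087 -0.005381093551359035
[314.95072993 269.71350365] 0.145 0.4814620316028595 0.2826134264469147 diam 0.07548630237579346 tool xy -0.0005511815783498853 -0.005239589885436213
[0.48121107 0.28787595 0.09344025] 176.72513240638366 0.7004993818996329 29.99838463438209 10.7667
[-0.13306473  0.62674322 -0.7503897   2.02583154  0.63657415  0.7364938
  0.23224154]
```

View pics/w5.png

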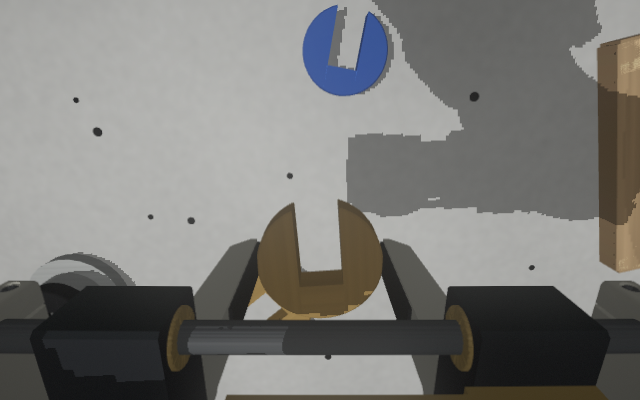

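The view shows the disc held level between the fingers, its slot pointing up the picture from (322,270) to the mouth at (316,202). I'll work out the disc centre from the slot corners, and then the move to the stem.

Run:
```python
from h import *
w=cam("wrist"); s=bot.get_state(); p=s["ee_pos"]; o=s["orientation"]; yaw=2*np.arctan2(o[1],o[0])
R=np.array([[np.cos(yaw),np.sin(yaw)],[np.sin(yaw),-np.cos(yaw)]])
P=plane(w,[[302,272],[342,270],[294,204],[338,201],[257,250],[383,250]],.1404)[:,:2]
T=(P-p[:2])@R.T; print(np.round(T*1e3,1))
b=P[:2].mean(0); f=P[2:4].mean(0); d=f-b; L=np.hypot(*d); print("len (42.7)",L,"slot deg",np.degrees(np.arctan2(d[1],d[0])))
c=b+d/L*.012; print("centre",c,"tool",R@(c-p[:2]))
v=np.array([.582,.040])-c; print("move tool xy",R@v, p)
```

```text
[[ -4.4  -8.6]
 [ -3.2  12.1]
 [ 32.8 -11.9]
 [ 34.3   9.4]
 [  8.2 -31.3]
 [  8.2  32.7]]
len (42.7) 0.03744687152426614 slot deg -178.78535498050456
centre [0.47326614 0.28937052] tool [0.00816652 0.00078159]
move tool xy [-0.12313853 -0.24258115] [0.48137294 0.28811244 0.09370749]
```

The strip between rows 270 and 286 is the slot's end wall, so its top edge is at row 286. That puts the disc centre at tool (+2.3, +0.5) mm, which agrees with the earlier look. The move to the stem is about (-0.117, -0.242) in tool axes.

Request:
carry_out --deltas '[[[-0.007, -0.0142, 0, 0, 0, 0], [-0.012, -0.025, 0, 0, 0, 0], [-0.014, -0.029, 0, 0, 0, 0], [-0.014, -0.029, 0, 0, 0, 0], [-0.014, -0.029, 0, 0, 0, 0], [-0.014, -0.029, 0, 0, 0, 0], [-0.014, -0.029, 0, 0, 0, 0], [-0.012, -0.025, 0, 0, 0, 0]]]'

```text
time: 11.53
ee_pos: [0.5714, 0.0715, 0.0939]
orientation: [0.029, 1.0, -0.0, -0.0]
contact_force: [-0.3, -0.4, -2.7]
grip_width: 0.697
finger_force: 30.0
```

Request:
carry_out --deltas '[[[-0.01, -0.02, 0, 0, 0, 0], [-0.006, -0.0125, 0, 0, 0, 0], [0, 0, 0, 0, 0, 0], [0, 0, 0, 0, 0, 0]]]'

```text
time: 11.87
ee_pos: [0.5849, 0.0402, 0.0938]
orientation: [0.029, 1.0, 0.0, -0.0]
contact_force: [0.1, 1.0, -2.7]
grip_width: 0.702
finger_force: 30.0
```

Run:
```python
from h import *
s=bot.get_state(); p=s["ee_pos"]; o=s["orientation"]; yaw=2*np.arctan2(o[1],o[0]); print(p,np.degrees(yaw),s["time"],s["finger_force"])
w=cam("wrist"); uv,_=cv2.projectPoints(np.array([[.582,.04,.09]])@w["T"][:3,:3]-w["T"][:3,3]@w["T"][:3,:3],np.zeros(3),np.zeros(3),w["K"],w["D"]); print("ball expected",uv)
g=w["pixels"][180:320,240:400]; save("pics/w6.png",cv2.resize(g,None,fx=5,fy=4.2,interpolation=cv2.INTER_CUBIC) if 0 else cv2.resize(g,None,fx=4,fy=4,interpolation=cv2.INTER_CUBIC))
```

```text
[0.58489331 0.04021583 0.09381622] 176.6504201591341 11.8667 29.999408997246064
ball expected [[[318.04916131 223.02537908]]]
```

View pics/w6.png

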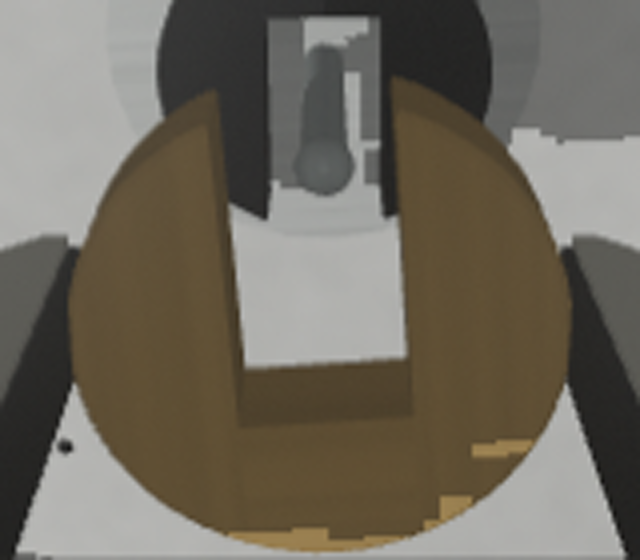

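The crop shows the ball at (324,165), i.e. pixel (321,221), within 2 mm of where I expected it and on the brass slot's centre line. The black slot opens the opposite way. I'm lowering.

Request:
carry_out --deltas '[[[0.001, 0.001, 0.006, 0, 0, 0], [0, 0, 0.012, 0, 0, 0], [0, 0, 0.012, 0, 0, 0], [0, 0, 0.012, 0, 0, 0], [0, 0, 0.008, 0, 0, 0], [0, 0, 0, 0, 0, 0]]]'

```text
time: 12.42
ee_pos: [0.5827, 0.0418, 0.0415]
orientation: [0.027, 1.0, -0.0, -0.002]
contact_force: [0.1, 0.3, -3.5]
grip_width: 0.698
finger_force: 30.0
```

Request:
carry_out --deltas '[[[0, 0, 0.006, 0, 0, 0], [0, 0, 0.008, 0, 0, 0], [0, 0, 0.006, 0, 0, 0], [0, 0, 0.003, 0, 0, 0], [0, 0, 0, 0, 0, 0], [0, 0, 0, 0, 0, 0]]]'

```text
time: 12.92
ee_pos: [0.5841, 0.0417, 0.0209]
orientation: [0.028, 1.0, -0.0, -0.0]
contact_force: [1.3, 0.4, -2.1]
grip_width: 0.696
finger_force: 30.0
```

Request:
carry_out --deltas '[[[0, 0, 0.002, 0, 0, 0], [0, 0, 0.0015, 0, 0, 0], [0, 0, 0.001, 0, 0, 0], [0, 0, 0, 0, 0, 0], [0, 0, 0, 0, 0, 0]]]'

```text
time: 13.33
ee_pos: [0.5841, 0.0417, 0.0165]
orientation: [0.028, 1.0, 0.0, -0.0]
contact_force: [0.6, 0.3, -3.1]
grip_width: 0.702
finger_force: 30.0
```

Request:
carry_out --deltas '[[[0, 0, 0.001, 0, 0, 0], [0, 0, 0, 0, 0, 0], [0, 0, 0, 0, 0, 0]]]'

```text
time: 13.58
ee_pos: [0.5841, 0.0417, 0.0155]
orientation: [0.028, 1.0, -0.0, -0.0]
contact_force: [-0.6, -0.1, -2.1]
grip_width: 0.7
finger_force: 30.0
```

Request:
carry_out --deltas '[[[0, 0, 0.001, 0, 0, 0], [0, 0, 0, 0, 0, 0], [0, 0, 0, 0, 0, 0]]]'

```text
time: 13.83
ee_pos: [0.5842, 0.0417, 0.015]
orientation: [0.028, 1.0, -0.0, 0.0]
contact_force: [-2.1, -1.4, 5.8]
grip_width: 0.697
finger_force: 30.0
```

Request:
carry_out --deltas '[[[0, 0, 0.0007, 0, 0, 0], [0, 0, 0, 0, 0, 0], [0, 0, 0, 0, 0, 0]]]'

```text
time: 14.08
ee_pos: [0.5842, 0.0417, 0.015]
orientation: [0.028, 1.0, -0.0, 0.0]
contact_force: [-4.0, -1.5, 13.2]
grip_width: 0.696
finger_force: 30.0
```

Contact: the vertical force went from -2 to +13 N and the arm stopped at the expected height, so the disc is resting on the black one. I'll back off the press slightly, release, and retreat upwards.

Request:
carry_out --deltas '[[[0, 0, -0.001, 0, 0, 0], [0, 0, 0, 0, 0, 0]]]' --squeeze 10

```text
time: 14.25
ee_pos: [0.5843, 0.0417, 0.0149]
orientation: [0.028, 1.0, 0.0, 0.0]
contact_force: [0.4, 0.1, -0.5]
grip_width: 0.703
finger_force: 10.0
```

Request:
carry_out --deltas '[[[0, 0, 0, 0, 0, 0], [0, 0, 0, 0, 0, 0], [0, 0, 0, 0, 0, 0], [0, 0, 0, 0, 0, 0], [0, 0, 0, 0, 0, 0], [0, 0, 0, 0, 0, 0]]]' --hand -1

```text
time: 14.75
ee_pos: [0.5841, 0.0417, 0.0147]
orientation: [0.028, 1.0, 0.0, -0.0]
contact_force: [0.6, 0.1, -0.8]
grip_width: 0.994
finger_force: 0.0
```

Request:
carry_out --deltas '[[[0, 0, -0.004, 0, 0, 0], [0, 0, -0.015, 0, 0, 0], [0, 0, -0.025, 0, 0, 0], [0, 0, -0.03, 0, 0, 0], [0, 0, -0.03, 0, 0, 0], [0, 0, -0.03, 0, 0, 0], [0, 0, -0.015, 0, 0, 0], [0, 0, 0, 0, 0, 0]]]'

```text
time: 15.42
ee_pos: [0.5858, 0.0424, 0.1676]
orientation: [0.028, 1.0, 0.0, 0.003]
contact_force: [0.9, 0.6, 1.0]
grip_width: 1.0
finger_force: 0.0
```

Run:
```python
import brass
from h import *
w,m=brass.run((.062,))
D=w["depth"]; c=max([c for c in cv2.findContours(m,cv2.RETR_EXTERNAL,cv2.CHAIN_APPROX_NONE)[0] if abs(c.mean((0,1))[0]-320)<60],key=cv2.contourArea)
mm=np.zeros_like(m); cv2.drawContours(mm,[c],-1,255,-1); vu=np.argwhere((mm&m>0)&(D>0)); d=D[vu[:,0],vu[:,1]]
P=w["T"][:3,3]+rays(w,vu[:,::-1])*d[:,None]; k=P[:,2]>np.median(P[:,2])-.004; P=P[k]
A=np.c_[P[:,:2]-P[:,:2].mean(0),np.ones(len(P))]; s=np.linalg.lstsq(A,P[:,2],rcond=None)[0]; print("top z",s[2],"tilt deg",np.degrees(np.hypot(*s[:2])))
save("pics/w7.png",w["pixels"])
```

```text
[555.95041322 393.73002755] 0.062 0.8647031784057617 0.3087086081504822 diam 0.21032148599624634 tool xy -0.2644235337130808 0.28207284106359837
[518.11374408 334.10900474] 0.062 0.775830864906311 0.2553912103176117 diam 0.09455428272485733 tool xy -0.1786548160217821 0.22389415008482566
[120.11167513 335.27411168] 0.062 0.7501263618469238 -0.18633997440338135 diam 0.09640853852033615 tool xy -0.17756306039514164 -0.21858293305304016
[318.76642336 184.50729927] 0.062 0.5837537050247192 0.04224514216184616 diam 0.0654725581407547 tool xy 0.001267871879182369 0.00039312526182186044
[491.00740741 174.48888889] 0.062 0.5831663012504578 0.2045302540063858 diam 0.08243557810783386 tool xy 0.010882080669531205 0.16239426587177047
[0.58499774 0.0417821  0.16563185] 176.81106240852745 1.0019514952868798 0.0 15.4667
top z 0.060967915278796456 tilt deg 0.004627595590088175
```

View pics/w7.png

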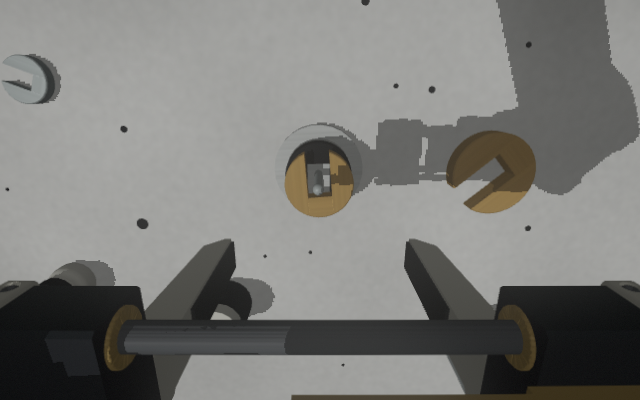

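The view shows the brass disc lying flat round the stem at (319,184). Its top is at 61 mm with no tilt, it is about 3 mm off the stem's axis, and its slot is opposite the black one's. The fingers are clear, so I'm handing in.

```bash
python3 -c "
from bench import bot; print(bot.hand_in())"
```

```text
the job is handed in; nothing more can be done
None
```

The 66 mm brass disc is on the carrier, flat on the black disc with its slot facing the opposite way, and the job was handed in at about 15.5 s; no verdict came back.

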